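# Clip the sample box shut

## Robot

A 7-joint arm with a two-finger parallel gripper is mounted at the origin on a cart in front of the work surface, level with it; the furniture and walls round the work are solid. World frame = base frame: x ahead of the robot, y to its left, z up, the work surface at z = 0. Lengths are in m, angles in rad, forces in N, time in s.
With the tool pointing down it reaches from about 0.4 to 0.875 m from the base axis. Payload 19.3 kg.
Tool frame: the origin (TCP) lies at the very end of the fingers, on their centre line; the grasp point (between the pads) lies bot.pinch_z behind it (bot.pinch_z is the distance from the TCP to the grasp point, in m); z points along the fingers, y is the line along which they close (so a half turn about z gives the same grasp; the last joint's range is limited). The gripper opens to 85 mm and grips with 20 to 120 N. Pads are 22 mm wide; open, the fingers measure 114 mm over their backs; the gripper's body (76 mm by 85 mm) begins 54 mm behind the grasp point. The pads swing forward as they close: fully open they stand 13 mm farther back than shut.
Start: joints at [1.277, 0.521, -0.036, 1.599, 0.021, 1.021, -0.113], TCP at [0.139, -0.609, 0.21] pointing down, gripper open.
Joint ranges: [-2.91, 2.91], [-0.3, 2.13], [-1.5, 1.42], [0.17, 2.43], [-1.26, 4.41], [0.16, 1.93], [-2.52, 2.52]. Speed limits (rad/s): [1.89, 1.89, 2.39, 2.39, 3.01, 3.01, 3.01].

## Interface

Orientations are given as [roll, pitch, yaw] about the fixed x, y, z axes, in that order (R = Rz(yaw) Ry(pitch) Rx(roll)).
In Python, from workcell import bot, grab_frame, ticket gives the robot as it stands.
- The arm moves only by the tool arm_command, never from a script. Its argument "commands" is a list of rows, each a list of 3 entries, a list of its own where there are three numbers: the shift along the world's x, y, z in mm, then the turn about the world's z in rad, then the gripper command: -1 is fully open, 1 is shut, values between are in proportion. In form: [[[tx, ty, tz], roll, fingers], ...]. A call has 1 to 20 rows; each row shifts and turns the commanded pose from where the row before left it; what a row does not reach is not made up. A row lasts 1/10 s, in which the tool goes at most 50 mm and 8.59 degrees, less where a joint would pass 70% of its speed; a pose out of reach is approached as far as the arm can. A call with a gripper value outside its range is refused whole. The fingers move at their own pace and stop on an object; "newtons" is the grip in N (left out, the last holds). Time passes only in rows, so rows that do not move let the fingers close. It gives the time, the measured TCP pose, the force, the opening and the grip force at its end, in the units of the state.
- bot.observe(): the state, without advancing time (a new reading comes with each control period).
- grab_frame(name): name is "scene" or "top" or "wrist"; returns a dict with "image" (400x640x3 uint8, red, green, blue), "vertical_fov" (degrees; the focal length in pixels is half the picture's height over the tangent of half this angle, whatever the lens; pixels are square), "cx", "cy" (the principal point, pixels), "R" (3x3) and "t" (3): a world point X has camera coordinates R X + t. Camera axes: x right, y down, z forward; pixel columns grow to the right and rows downward; lengths in m; the calibration is good to about 2 mm. A picture is of the moment at which its call begins. There is no depth.
- ticket.job_done(): hands the job in; it is judged then, once.
The state is a dict: "clock": time; "qpos": joint angles; "qd": joint speeds; "joint_efforts": joint torques, N m; "position": TCP position; "tool_rot": TCP orientation; "force": force on the tool from outside, world axes, zero at the start; "moment": the same for the moment, N m; "grip_width": finger opening in m; "finger_force": force on a finger pad.
Only numpy, scipy, OpenCV 4.12 (cv2) and the standard library are available. Lean on these libraries where they do the work, as an engineer would, in place of code of your own. Each camera call takes 0.05 s, during which the arm holds its last target. There are 200 camera calls.

## Task

Close the blue sample box: set the grey lid that stands beside it squarely on the box, then fold its four white clips over the lid rim and press their orange tabs until each clip snaps home under its hook on the lid. Press only as firmly as the snap needs (box and clips take at most 25 N), and leave the other things on the bench where they are.

Things in the scene. Friction and masses are not known exactly. Their poses are not given: they have to be found in the camera images.
- box: blue open box, 150 (its x) x 170 (its y) x 55 mm high, wall 4 mm, fixed to the bench; a dish lies in it. Origin: centre of its underside, z up. A white clip with an orange press tab is hinged outside the middle of each wall, hinge axes 62.5 mm up and 6 mm outside the wall; hinge lugs reach 65.5 mm up.
- lid: loose grey lid, 0.35 to 0.56 kg, plate 146 (its x) x 166 (its y) x 5 mm on 8 round-ended pegs 10 mm long that fit inside the box wall with 0.6 mm play. Origin: centre, at the pegs' lower ends; plate top 15 mm above it. Fits either way round (turned by pi). Seated, the plate lies on the rim, its origin 45 mm above the box's origin on the same axis.
- lid_grip (a point): middle of the top of the black grip rib on the lid, 41 mm above the lid's origin. The rib is 12 mm thick (along the lid's x), 50 mm long (along its y) and rises 26 mm from the plate. Four orange spring hooks stand on the plate, 37 mm from the centre along +-x and 47 mm along +-y; their round heads reach 26 mm above the lid's origin.
- clip_front (a joint): white clip on the box's -x wall, 36 mm wide, 40 mm from hinge to inner edge, 4 mm thick. Rad: 0 = flat over the lid rim, under the lid's hook; grows swinging up and outward; 1.57 upright, 2.4 = stop. Stays where left (about 1 N moves it at the tab). Its edge meets the hook near 0.2 and snaps home when pressed past about 0.1; unsnapped it stays above 0.1.
- clip_front_tab (a point): top of the free end of the orange press tab (26 mm wide, rounded, slippery) on that clip. Clip home, tab unpressed: 25 mm inward of the hinge axis, 15.5 mm above it. The tab is a leaf spring: gives about 0.8 mm per N, bottoms after 9 mm, so the clip lags behind it; about 7 to 15 N straight down snaps the clip. Keep the finger within 36 mm of the hinge axis, clear of the hook.
- clip_front_hinge (a point): middle of the hinge axis of the clip on the box's -x wall, at (-81, 0, 62.5) mm in the box's frame. Lead the tab inward along its arc about this axis: standing open it has to rise at first.
- clip_back (a joint): white clip on the box's +x wall, 36 mm wide, 40 mm from hinge to inner edge, 4 mm thick. Rad: 0 = flat over the lid rim, under the lid's hook; grows swinging up and outward; 1.57 upright, 2.4 = stop. Stays where left (about 1 N moves it at the tab). Its edge meets the hook near 0.2 and snaps home when pressed past about 0.1; unsnapped it stays above 0.1.
- clip_back_tab (a point): top of the free end of the orange press tab (26 mm wide, rounded, slippery) on that clip. Clip home, tab unpressed: 25 mm inward of the hinge axis, 15.5 mm above it. The tab is a leaf spring: gives about 0.8 mm per N, bottoms after 9 mm, so the clip lags behind it; about 7 to 15 N straight down snaps the clip. Keep the finger within 36 mm of the hinge axis, clear of the hook.
- clip_back_hinge (a point): middle of the hinge axis of the clip on the box's +x wall, at (81, 0, 62.5) mm in the box's frame. Lead the tab inward along its arc about this axis: standing open it has to rise at first.
- clip_left (a joint): white clip on the box's +y wall, 36 mm wide, 40 mm from hinge to inner edge, 4 mm thick. Rad: 0 = flat over the lid rim, under the lid's hook; grows swinging up and outward; 1.57 upright, 2.4 = stop. Stays where left (about 1 N moves it at the tab). Its edge meets the hook near 0.2 and snaps home when pressed past about 0.1; unsnapped it stays above 0.1.
- clip_left_tab (a point): top of the free end of the orange press tab (26 mm wide, rounded, slippery) on that clip. Clip home, tab unpressed: 25 mm inward of the hinge axis, 15.5 mm above it. The tab is a leaf spring: gives about 0.8 mm per N, bottoms after 9 mm, so the clip lags behind it; about 7 to 15 N straight down snaps the clip. Keep the finger within 36 mm of the hinge axis, clear of the hook.
- clip_left_hinge (a point): middle of the hinge axis of the clip on the box's +y wall, at (0, 91, 62.5) mm in the box's frame. Lead the tab inward along its arc about this axis: standing open it has to rise at first.
- clip_right (a joint): white clip on the box's -y wall, 36 mm wide, 40 mm from hinge to inner edge, 4 mm thick. Rad: 0 = flat over the lid rim, under the lid's hook; grows swinging up and outward; 1.57 upright, 2.4 = stop. Stays where left (about 1 N moves it at the tab). Its edge meets the hook near 0.2 and snaps home when pressed past about 0.1; unsnapped it stays above 0.1.
- clip_right_tab (a point): top of the free end of the orange press tab (26 mm wide, rounded, slippery) on that clip. Clip home, tab unpressed: 25 mm inward of the hinge axis, 15.5 mm above it. The tab is a leaf spring: gives about 0.8 mm per N, bottoms after 9 mm, so the clip lags behind it; about 7 to 15 N straight down snaps the clip. Keep the finger within 36 mm of the hinge axis, clear of the hook.
- clip_right_hinge (a point): middle of the hinge axis of the clip on the box's -y wall, at (0, -91, 62.5) mm in the box's frame. Lead the tab inward along its arc about this axis: standing open it has to rise at first.
- reagent_blue: capped vial 40 mm thick, 86 mm high, blue cap, a bystander, origin at the foot
- reagent_red: capped vial 40 mm thick, 86 mm high, red cap, a bystander, origin at the foot
- timer: white bench timer 64x64x21 mm, a bystander, origin underneath
- tape: roll of tape 100x98x25 mm, a bystander, origin underneath
- marker: red marker pen 129 mm long, a bystander, origin underneath
Things that resemble listed ones, but are neither listed nor needed, are in the scene too. Of the things shaped like the box, the blue one is meant. Leave any turquoise look-alike of the lid alone.

How it is judged:
By the outcome, as a careful person would: the job done as asked, in the order asked, and still so for the second after the job is handed in, with the robot touching nothing.
It also fails if it takes over 72 s, if anything falls off the work surface, if the arm or the gripper's body presses on something with over 40 N, if the wrist force passes 120 N, or if a joint passes its speed limit or range.

## Working session

There is one attempt and no reset: what is moved stays moved. The work goes in short steps, Python scripts to look and compute and a tool call to move; the robot and the scene stay as the last step left them, time stands still between calls to the robot, and variables do not carry over. Pictures are saved under pics/ and viewed, at most 10 in all, crops included, and the job is handed in when it is done.

Besides the shell and the picture viewer there is one more tool, called after "Emit:" as a command line: name --argument value ..., lists and objects as JSON in quotes. arm_command: Moves the arm, as the interface text tells. Its arguments: {"type":"object","properties":{"commands":{"type":"array"},"newtons":{"type":"number"}},"required":["commands"]}

```bash
mkdir -p pics; ls; cat > h.py <<'E'
import numpy as np, cv2
from workcell import bot, grab_frame, ticket
def snap(name,fn):
    f=grab_frame(name); cv2.imwrite('pics/'+fn+'.png',f['image'][:,:,::-1]); np.savez('pics/'+fn+'.npz',**{k:np.array(v) for k,v in f.items()}); return f
def load(fn): return np.load('pics/'+fn+'.npz')
def K(f):
    F=200/np.tan(np.radians(float(f['vertical_fov']))/2); return np.array([[F,0,float(f['cx'])],[0,F,float(f['cy'])],[0,0,1]])
def ray(f,u,v,z):
    d=f['R'].T@np.linalg.solve(K(f),[u,v,1]); c=-f['R'].T@f['t']; return c+d*(z-c[2])/d[2]
def proj(f,X):
    p=K(f)@(f['R']@np.asarray(X).T+f['t'].reshape(3,1)); return (p[:2]/p[2]).T
E
python3 - <<'E'
from h import *
print(bot.observe(),bot.pinch_z)
a=snap('top','top0');b=snap('scene','scene0')
print(a['image'].shape,a['vertical_fov'],-a['R'].T@a['t'],-b['R'].T@b['t'])
E
```

```text
pics
{'clock': 0.0, 'qpos': array([ 1.27680398,  0.52203501, -0.03629455,  1.59998323,  0.02122426,
        1.02111499, -0.1128392 ]), 'qd': array([-0.00274504, -0.00194749, -0.00063501,  0.00097052, -0.00160179,
       -0.00017944,  0.00016351]), 'joint_efforts': array([ 3.48622561e-03, -9.27117348e+01,  1.98216900e+00, -3.69927371e+01,
        1.81433593e-02,  8.30807170e-03,  4.06058734e-05]), 'position': array([ 0.13856264, -0.60908055,  0.20932192]), 'tool_rot': array([-3.14044352e+00,  1.19582737e-04,  2.23726989e-01]), 'force': array([ 0.70747158, -0.01215506,  0.14555926]), 'moment': array([ 0.00032079,  0.01340894, -0.00419251]), 'finger_force': 0.0, 'grip_width': 0.08520719487774847} 0.0187
(400, 640, 3) 49.53547212888738 [ 0.27949359 -0.0229313   1.86359067] [-0.02899294 -1.16720772  0.67069676]
```

View pics/top0.png

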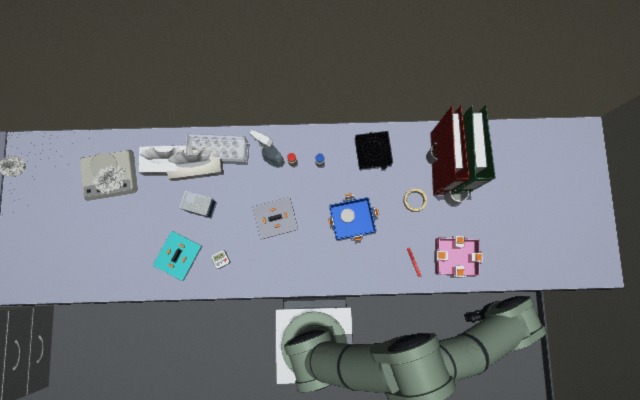

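View pics/scene0.png

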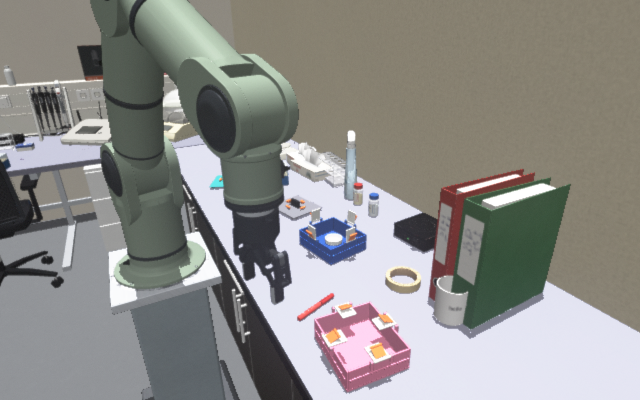

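Top view: the boxes are blue at (352,219) and pink at (459,257). The lids are grey at (275,218) and turquoise at (177,256). The blue box and the grey lid standing beside it fit the description. I'll confirm them in an enlarged crop.

```bash
python3 - <<'E'
from h import *
a=load('top0'); im=a['image']
x0,y0=240,175
c=cv2.resize(im[y0:y0+80,x0:x0+150],None,fx=5.2,fy=5.2,interpolation=cv2.INTER_CUBIC)[:,:,::-1]
cv2.imwrite('pics/crop1.png',c)
hsv=cv2.cvtColor(im,cv2.COLOR_RGB2HSV)
m=((hsv[...,0]>105)&(hsv[...,0]<125)&(hsv[...,1]>150)).astype(np.uint8); m[:,:325]=0;m[:180]=0
print(im[210,262],im[225,290],im[205,300],im[218,262])
cs=cv2.findContours(m,0,2)[0]; k=max(cs,key=cv2.contourArea); print(cv2.minAreaRect(k))
for z in(0,.055):
  print(z,[np.round(ray(a,*p,z),4) for p in cv2.boxPoints(cv2.minAreaRect(k))],ray(a,*cv2.minAreaRect(k)[0],z))
E
```

```text
[159 161 172] [161 163 174] [164 170 189] [168 160 161]
((352.5384826660156, 217.6923370361328), (36.08536148071289, 41.968849182128906), 78.69007110595703)
0 [array([ 0.5886, -0.0795,  0.    ]), array([ 0.6203, -0.2605,  0.    ]), array([ 0.4643, -0.2841,  0.    ]), array([ 0.4335, -0.1053,  0.    ])] [ 0.52617317 -0.18231471  0.        ]
0.055 [array([ 0.5795, -0.0779,  0.055 ]), array([ 0.6103, -0.2535,  0.055 ]), array([ 0.4589, -0.2764,  0.055 ]), array([ 0.4289, -0.1029,  0.055 ])] [ 0.51889293 -0.17761084  0.055     ]
```

View pics/crop1.png

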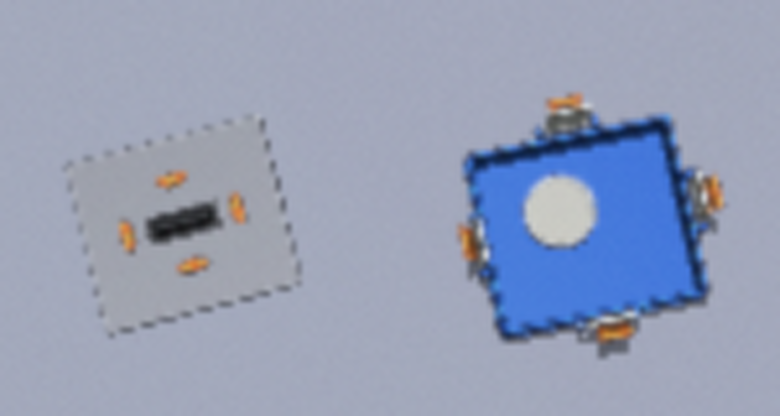

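The crop confirms it. The grey lid with a black rib and four orange hooks is at crop (183,223), and the blue box with the dish and open clips is at crop (588,230). I'll move above the box for a look with the wrist camera.

Emit:
arm_command --commands '[[[24,27,12],0.1,-1],[[24,27,12],0.1,-1],[[24,27,12],0.1,-1],[[24,27,12],0.1,-1],[[24,27,12],0.1,-1],[[24,27,12],0.1,-1],[[24,27,12],0.1,-1],[[24,27,12],0.1,-1],[[24,27,12],0.1,-1],[[24,27,12],0.1,-1],[[24,27,12],0.1,-1],[[24,27,12],0.1,-1],[[24,27,12],0.1,-1],[[24,27,12],0.1,-1],[[24,27,12],0.15,-1],[[0,0,0],0,0.29],[[0,0,0],0,0.29]]'

```text
clock: 1.8
position: [0.4988, -0.2041, 0.3896]
tool_rot: [-3.141, -0.0, 1.774]
force: [-0.1, -1.0, -0.7]
grip_width: 0.0585
finger_force: 0.0
```

```bash
python3 - <<'E'
from h import *
s=bot.observe();print(s['clock'],s['position'],s['tool_rot'],s['qpos'],s['grip_width'])
a=snap('wrist','w1');print(-a['R'].T@a['t'],a['R'],a['vertical_fov'])
snap('top','top1')
E
```

```text
1.8 [ 0.49880378 -0.20405244  0.38957466] [-3.14116484e+00 -2.85418751e-04  1.77425874e+00] [ 0.70917698  0.27936472 -0.56010116  1.53844683  0.15002602  1.36748731
  0.33959319] 0.05850846425722703
[ 0.4833365  -0.12625666  0.55362253] [[ 9.79437861e-01  2.01745832e-01 -3.10859186e-04]
 [ 1.91953305e-01 -9.31420552e-01  3.09208156e-01]
 [ 6.20919159e-02 -3.02909845e-01 -9.50994332e-01]] 69.21344017938169
```

View pics/w1.png

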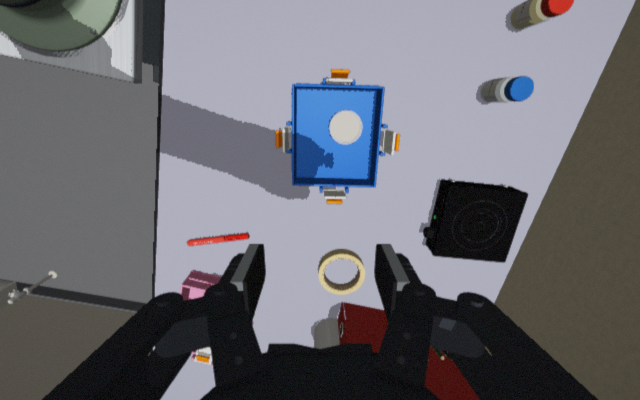

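Wrist view: the blue box rim corners are near (293,84), (383,86), (377,187) and (292,185), with all clips standing open. I'll fit its rim and move on to the lid.

```bash
cat >> h.py <<'E'
from scipy.optimize import least_squares
def rectfit(f,mask,guess,hx,hy,z,gap):
    """fit rectangle outline (half sizes hx,hy, height z) to mask contour points; gap: half length left out at side middles"""
    k=max(cv2.findContours(mask.astype(np.uint8),0,cv2.CHAIN_APPROX_NONE)[0],key=cv2.contourArea)[:,0]
    c=-f['R'].T@f['t']; P=np.array([ray(f,u,v,z)[:2] for u,v in k])
    def loc(p): cs,sn=np.cos(p[2]),np.sin(p[2]); return (P-p[:2])@np.array([[cs,-sn],[sn,cs]])
    def res(p,keep=None):
        q=np.abs(loc(p)); d=q-[hx*p[3],hy*p[3]] ; i=np.argmax(d,1); r=d[np.arange(len(d)),i]; o=q[np.arange(len(d)),1-i]
        return np.where((o>gap)&(np.abs(r)<.012),r,0)
    s=least_squares(res,list(guess)+[1.],loss='soft_l1',f_scale=.001,x_scale=[.01,.01,.1,.01])
    r=res(s.x); return s.x,np.std(r[r!=0]),(r!=0).sum()
E
python3 - <<'E'
from h import *
a=load('w1'); hsv=cv2.cvtColor(a['image'],cv2.COLOR_RGB2HSV)
m=(hsv[...,0]>100)&(hsv[...,0]<125)&(hsv[...,1]>140); m[:,:270]=0;m[:,400:]=0;m[230:]=0
print(rectfit(a,m,(.52,-.178,.2),.075,.085,.055,.03))
t=load('top1'); im=t['image'].astype(int)
# rib: dark in lid area
r=np.zeros((400,640),np.uint8); sub=im[205:232,260:292].sum(2)<200; r[205:232,260:292]=sub
k=max(cv2.findContours(r,0,2)[0],key=cv2.contourArea); q=cv2.minAreaRect(k);print(q,ray(t,*q[0],.041))
E
```

```text
(array([ 0.52097154, -0.17558666,  0.17400113,  0.98098276]), np.float64(0.0004905487164618653), np.int64(227))
((274.5, 217.5), (3.434013605117798, 11.95036792755127), 74.05460357666016) [0.53028006 0.15204983 0.041     ]
```

Emit:
arm_command --commands '[[[3,36,0],0,0.29],[[3,36,0],0,0.29],[[3,36,-10],0,0.29],[[3,36,-10],0,0.29],[[3,36,-20],0,0.29],[[3,36,-20],0,0.29],[[3,36,-20],0,0.29],[[3,36,-20],0,0.29],[[3,36,-20],0,0.29],[[3,32,-20],0.016,0.29],[[0,0,0],0,0.29],[[0,0,0],0,0.29]]'

```text
clock: 3.1
position: [0.5284, 0.1509, 0.2493]
tool_rot: [-3.14, 0.0, 1.789]
force: [0.5, 0.2, -0.5]
grip_width: 0.0303
finger_force: 0.0
```

```bash
python3 - <<'E'
from h import *
s=bot.observe();print(s['clock'],s['position'],s['tool_rot'],s['qpos'],s['grip_width'])
a=snap('wrist','w2')
E
```

```text
3.1 [0.52844958 0.15089869 0.24933214] [-3.14023678e+00  3.61006094e-04  1.78899554e+00] [ 0.121911    0.43008894 -0.69079916  1.72749739  0.30342359  1.09500117
 -0.44710759] 0.03030705919535562
```

View pics/w2.png

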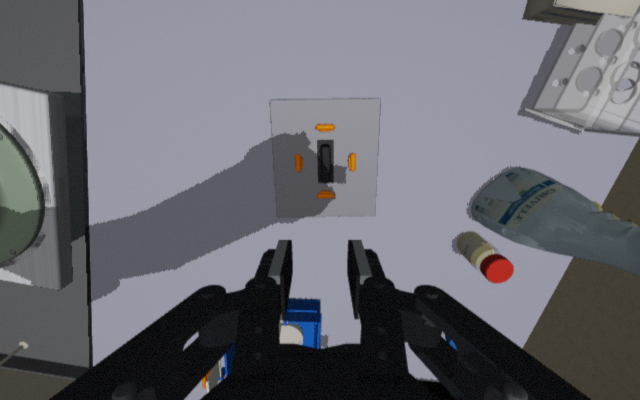

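Wrist view: the lid plate corners are near (270,99), (380,97), (377,217) and (275,217). The rib is at (326,161) and the hooks at (298,163), (352,162), (325,127) and (326,196).

```bash
python3 - <<'E'
from h import *
a=load('w2'); im=a['image']; hsv=cv2.cvtColor(im,cv2.COLOR_RGB2HSV)
m=((hsv[...,0]>5)&(hsv[...,0]<22)&(hsv[...,1]>170)).astype(np.uint8); m[230:]=0
n,l,st,c=cv2.connectedComponentsWithStats(m)
pts=[c[i] for i in range(1,n) if st[i,4]>20 and 270<c[i][0]<380 and 90<c[i][1]<220]; print(np.round(pts,1))
P=np.array([ray(a,*p,.022) for p in pts]); print(P.round(4),P.mean(0))
# sort: x hooks = left/right ; y hooks top/bottom
L=P[np.argmin([p[0] for p in pts])];R=P[np.argmax([p[0] for p in pts])];T=P[np.argmin([p[1] for p in pts])];B=P[np.argmax([p[1] for p in pts])]
d=(R-L);print('x yaw',np.arctan2(d[1],d[0]),np.linalg.norm(d),(L+R)/2); d=T-B;print('y yaw',np.arctan2(d[1],d[0])-np.pi/2,np.linalg.norm(d),(T+B)/2)
for p in [(240,110),(290,110),(290,200),(400,150)]: print(p,im[p[1],p[0]],hsv[p[1],p[0]])
b=im[...,2].astype(int)-im[...,0]
g=(cv2.GaussianBlur(im,(3,3),0)[...,2].astype(int)-cv2.GaussianBlur(im,(3,3),0)[...,0]<12); g[:85]=0;g[230:]=0;g[:,:250]=0;g[:,400:]=0
g=cv2.morphologyEx(g.astype(np.uint8),cv2.MORPH_CLOSE,np.ones((7,7)))
print(g.sum(),rectfit(a,g,(.53,.152,.2),.073,.083,.015,0))
k=max(cv2.findContours(g,0,2)[0],key=cv2.contourArea);print(cv2.boundingRect(k))
d=((im.sum(2)<110).astype(np.uint8)); d[:130]=0;d[200:]=0;d[:,:308]=0;d[:,345:]=0
q=cv2.minAreaRect(max(cv2.findContours(d,0,2)[0],key=cv2.contourArea));print(q,ray(a,*q[0],.041))
E
```

```text
[[324.7 127.3]
 [298.6 162.4]
 [351.9 161.6]
 [325.2 194.4]]
[[0.5248 0.1999 0.022 ]
 [0.5004 0.1465 0.022 ]
 [0.5711 0.1634 0.022 ]
 [0.546  0.1097 0.022 ]] [0.53560329 0.15485929 0.022     ]
x yaw 0.23468780852535356 0.0727076819292539 [0.53577854 0.1549144  0.022     ]
y yaw 0.23100806732013046 0.09266243002342114 [0.53542803 0.15480418 0.022     ]
(240, 110) [153 153 166] [120  20 166]
(290, 110) [147 146 153] [124  12 153]
(290, 200) [80 82 86] [110  18  86]
(400, 150) [153 154 167] [118  21 167]
14805 (array([0.5572341 , 0.15927814, 0.23863861, 1.00801044]), np.float64(0.0030519328829531466), np.int64(209))
(250, 97, 131, 133)
((325.0, 163.0), (38.0, 14.0), 90.0) [0.53462115 0.15715751 0.041     ]
```

Emit:
arm_command --commands '[[[7,4,0],0.015,0.29],[[0,0,-30],0,0.29],[[0,0,-30],0,0.29],[[0,0,-30],0,0.29],[[0,0,-30],0,0.29],[[0,0,-30],0,0.29],[[0,0,-30],0,0.29],[[0,0,-15],0,0.29],[[0,0,-15],0,0.29],[[0,0,-10],0,0.29],[[0,0,-9],0,0.29],[[0,0,0],0,0.29]]'

```text
clock: 4.35
position: [0.5356, 0.1555, 0.0204]
tool_rot: [-3.141, 0.0, 1.805]
force: [-0.4, -0.2, -0.0]
grip_width: 0.0302
finger_force: 0.0
```

```bash
python3 - <<'E'
from h import *
s=bot.observe();print(s['clock'],s['position'],s['tool_rot'],s['force'])
a=snap('wrist','w3')
E
```

```text
4.35 [0.53558984 0.15546553 0.02039438] [-3.14109642e+00  1.33143175e-04  1.80471928e+00] [-0.40643192 -0.22822548 -0.01394059]
```

View pics/w3.png

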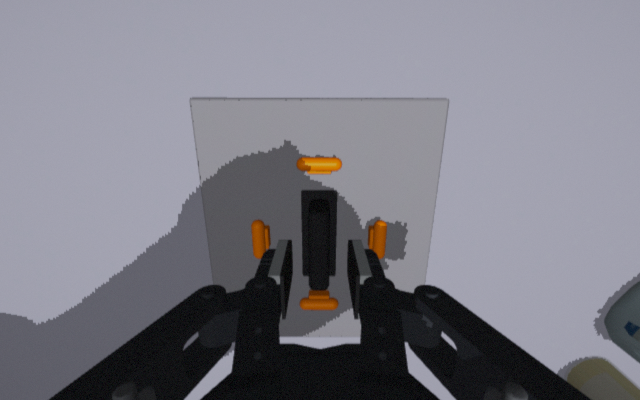

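The pads straddle the rib (319,235) evenly and clear the hooks at (260,238) and (378,238). Next I'll grip and lift.

Emit:
arm_command --commands '[[[0,0,0],0,1],[[0,0,0],0,1],[[0,0,0],0,1],[[0,0,0],0,1],[[0,0,0],0,1]]' --newtons 70

```text
clock: 4.9
position: [0.5358, 0.1556, 0.021]
tool_rot: [3.141, 0.0, 1.805]
force: [-0.1, -0.4, 0.3]
grip_width: 0.0002
finger_force: 0.0
```

Emit:
arm_command --commands '[[[0,0,10],0,1],[[0,0,20],0,1],[[0,0,30],0,1],[[0,0,30],0,1],[[0,0,30],0,1],[[0,0,20],0,1],[[0,0,0],0,1]]'

```text
clock: 5.6
position: [0.5369, 0.1561, 0.1642]
tool_rot: [3.137, -0.0, 1.805]
force: [-0.2, -0.2, 0.1]
grip_width: 0.0001
finger_force: 0.0
```

```bash
python3 - <<'E'
from h import *
s=bot.observe();print(s['clock'],s['position'],s['tool_rot'],s['force'],s['grip_width'],s['finger_force'],s['qpos'])
a=snap('wrist','w4'); im=a['image']; hsv=cv2.cvtColor(im,cv2.COLOR_RGB2HSV)
m=((hsv[...,0]>5)&(hsv[...,0]<22)&(hsv[...,1]>170)).astype(np.uint8)
n,l,st,c=cv2.connectedComponentsWithStats(m); print([(c[i].round(1),st[i]) for i in range(1,n) if st[i,4]>30])
z0=s['position'][2]-.0204
for p in [(320,164),(319,303)]: print(ray(a,*p,z0+.024))
yaw=s['tool_rot'][2]-np.pi/2; R=np.array([[np.cos(yaw),-np.sin(yaw)],[np.sin(yaw),np.cos(yaw)]])
for dy in (-.004,0,.004):
  X=[list(s['position'][:2]+R@[x,y+dy])+[z0+.015] for x,y in[(-.073,.083),(.073,.083),(-.073,-.083),(.073,-.083)]]; print(dy,proj(a,X).round(1).tolist())
E
```

```text
5.6 [0.53685154 0.15614675 0.164196  ] [ 3.13723215e+00 -1.03691793e-04  1.80463966e+00] [-0.17775888 -0.23037482  0.11602185] 0.0001343893420434869 0.0 [ 0.07871377  0.5391022  -0.65267504  1.80196406  0.40038269  0.93139749
 -0.51402562]
[(array([317.2, 137.1]), array([306, 133,  24,   9, 164], dtype=int32)), (array([283.7, 180.3]), array([280, 170,   9,  22, 167], dtype=int32)), (array([350.4, 180.3]), array([346, 170,   9,  22, 164], dtype=int32)), (array([317.2, 219.5]), array([307, 215,  22,   9, 158], dtype=int32))]
[0.5267691  0.20170827 0.167796  ]
[0.54771745 0.11100812 0.167796  ]
-0.004 [[187.1, 103.4], [449.6, 103.4], [219.2, 341.7], [418.3, 340.9]]
0 [[186.0, 95.8], [450.6, 95.7], [218.6, 337.3], [418.8, 336.6]]
0.004 [[185.0, 88.0], [451.6, 88.0], [218.0, 332.9], [419.4, 332.1]]
```

View pics/w4.png

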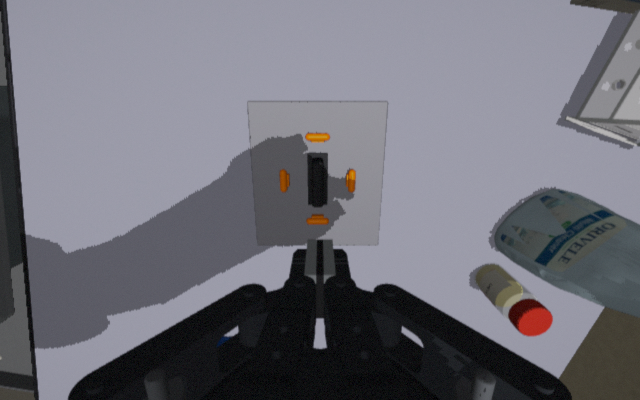

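The grip failed: the opening reads 0.0002, and the lid is still on the bench with its rib at (317,180). I'll compare its position now with where the TCP projects in the image.

```bash
python3 - <<'E'
from h import *
s=bot.observe(); a=load('w4')
c=-a['R'].T@a['t']; print(c, c-s['position'])
for o in (0,.0187): print('tcp px',proj(a,[s['position']+[0,0,o]]))
P=np.array([[317.2,137.1],[317.2,219.5],[283.7,180.3],[350.4,180.3]])
for z in(.015,.022,0.035): 
  Q=np.array([ray(a,*p,z)for p in P]); print(z,Q.mean(0),np.linalg.norm(Q[0]-Q[1]),np.linalg.norm(Q[2]-Q[3]))
C=np.array([[248,101],[387,101],[380,245],[256,245]])
for z in(0,.015): 
  Q=np.array([ray(a,*p,z)for p in C]); print(z,Q.mean(0),[np.linalg.norm(Q[i]-Q[(i+1)%4]).round(4) for i in range(4)])
b=load('w3');cb=-b['R'].T@b['t'];print('w3 cam rel',cb-[.5356,.1555,.0204]);print(proj(b,[[.5356,.1555,.0204],[.5356,.1555,.041]]))
C=np.array([[190,98],[448,98],[428,337],[215,337]]);Q=np.array([ray(b,*p,.015)for p in C]); print(Q.mean(0),[np.linalg.norm(Q[i]-Q[(i+1)%4]).round(4) for i in range(4)])
im=a['image'].copy()
E
```

```text
[0.51825895 0.23324201 0.32820512] [-0.01796581  0.0775068   0.16570094]
tcp px [[317.61793258 235.92534393]]
tcp px [[317.5583957  250.32256778]]
0.015 [0.53602226 0.15308026 0.015     ] 0.09462561425906493 0.07438579733801656
0.022 [0.53562526 0.15487184 0.022     ] 0.09251077239095482 0.0727233066917472
0.035 [0.53488797 0.15819906 0.035     ] 0.08858320892160751 0.06963582406296119
0 [0.53723951 0.15126547 0.        ] [np.float64(0.1494), np.float64(0.1722), np.float64(0.156), np.float64(0.1718)]
0.015 [0.53637204 0.15501206 0.015     ] [np.float64(0.1426), np.float64(0.1643), np.float64(0.1489), np.float64(0.164)]
w3 cam rel [-0.01783924  0.07731978  0.16400756]
[[318.74224103 236.73930848]
 [318.63329856 253.0478929 ]]
[0.53676302 0.1551362  0.015     ] [np.float64(0.1427), np.float64(0.1651), np.float64(0.1553), np.float64(0.165)]
```

```bash
python3 - <<'E'
from h import *
def cr(im,x,y,w,h,W,H):
    c=im[y:y+h,x:x+w].astype(float); c=255*(c/255)**.45; return cv2.resize(c.astype(np.uint8),(W,H),interpolation=cv2.INTER_CUBIC)[:,:,::-1]
s=snap('scene','s4')['image']
t=np.vstack([np.hstack([cr(load('w3')['image'],235,140,170,200,340,400),cr(load('w4')['image'],250,100,140,130,431,400)]),cr(s,200,160,190,45,771,190)])
cv2.imwrite('pics/tile.png',t)
E
```

```text
(no output)
```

View pics/tile.png

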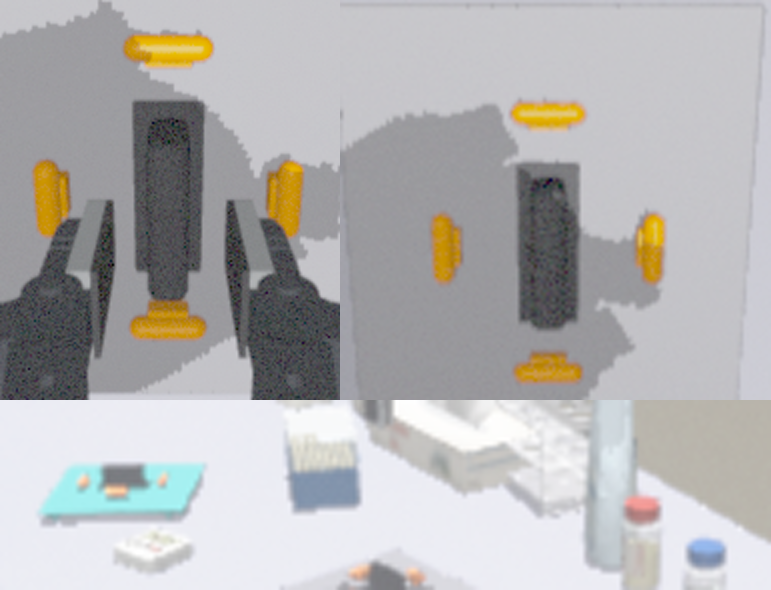

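```bash
python3 - <<'E'
from h import *
b=load('w3');a=load('w4')
yaw=.2335;d=np.array([-np.sin(yaw),np.cos(yaw),0])
def res(p):
    c=np.array([.5358-np.sin(yaw)*p[0],.1555+np.cos(yaw)*p[0],p[1]])
    e=[c+d*p[2],c-d*p[2]]
    return np.r_[proj(b,e)[:,1]-[200,289],proj(a,e)[:,1]-[158.5,206]]
s=least_squares(res,[0,.03,.025],x_scale=.01);print(s.x,s.fun)
for z in(.015,.03,.041):
  e=[[.5358,.1555,z]+d*k for k in(.025,-.025)];print(z,proj(b,e)[:,1],proj(a,e)[:,1])
E
```

```text
[0.00036852 0.0345419  0.02777949] [ 1.38888229 -0.81649595 -2.46262462  1.31911115]
0.015 [195.94030413 267.28403182] [155.77905331 199.44912789]
0.03 [204.06173336 280.38359842] [158.29313911 203.81152755]
0.041 [210.97850877 291.39781972] [160.29396695 207.26951822]
```

Tile: the rib is where I expected. But the gap between the pads in w3 spans 57 px for 30 mm, which puts the fingertips about 25 mm behind the stated TCP, so they closed above the rib. I'll go down again with open fingers and probe deeper, watching the force.

Emit:
arm_command --commands '[[[0,0,0],0,0.29],[[0,0,0],0,0.29],[[0,0,-30],0,0.29],[[0,0,-30],0,0.29],[[0,0,-30],0,0.29],[[0,0,-30],0,0.29],[[0,0,-20],0,0.29],[[0,0,-3],0,0.29],[[0,0,-3],0,0.29],[[0,0,-2],0,0.29],[[0,0,0],0,0.29]]'

```text
clock: 6.8
position: [0.5361, 0.1557, 0.0135]
tool_rot: [3.141, 0.0, 1.805]
force: [0.6, 1.6, -0.1]
grip_width: 0.0306
finger_force: 0.0
```

```bash
python3 - <<'E'
from h import *
s=bot.observe();print(s['clock'],s['position'],s['tool_rot'],s['force'],s['grip_width'])
a=snap('wrist','w5'); im=a['image'].astype(float); im=255*(im/255)**.45
cv2.imwrite('pics/w5c.png',cv2.resize(im[130:350,200:440].astype(np.uint8),None,fx=2.7,fy=2.7,interpolation=cv2.INTER_CUBIC)[:,:,::-1])
E
```

```text
6.8 [0.53608618 0.15566667 0.01353475] [3.14065696e+00 5.09145055e-06 1.80463910e+00] [ 0.59327737  1.56202512 -0.09070473] 0.03060599349552467
```

Emit:
arm_command --commands '[[[0,0,-3],0,0.29],[[0,0,-3],0,0.29],[[0,0,-3],0,0.29],[[0,0,-3],0,0.29],[[0,0,0],0,0.29]]'

```text
clock: 7.35
position: [0.5354, 0.1555, 0.0004]
tool_rot: [-3.141, 0.0, 1.805]
force: [-0.4, -0.1, -0.2]
grip_width: 0.0305
finger_force: 0.0
```

Emit:
arm_command --commands '[[[0,0,-2],0,0.29],[[0,0,-2],0,0.29],[[0,0,0],0,0.29]]'

```text
clock: 7.65
position: [0.5356, 0.1556, -0.0033]
tool_rot: [-3.141, 0.0, 1.805]
force: [-0.2, -0.5, -0.0]
grip_width: 0.0301
finger_force: 0.0
```

Emit:
arm_command --commands '[[[0,0,0],0,1],[[0,0,0],0,1],[[0,0,0],0,1],[[0,0,0],0,1]]' --newtons 70

```text
clock: 8.05
position: [0.5359, 0.1557, -0.0029]
tool_rot: [3.141, -0.0, 1.805]
force: [0.2, 0.6, 2.4]
grip_width: 0.0106
finger_force: 69.5
```

Gripped this time (10.6 mm, 69.5 N). Next I'll lift.

Emit:
arm_command --commands '[[[0,0,10],0,1],[[0,0,20],0,1],[[0,0,30],0,1],[[0,0,40],0,1],[[0,0,30],0,1],[[0,0,20],0,1],[[0,0,0],0,1],[[0,0,0],0,1]]'

```text
clock: 8.85
position: [0.5354, 0.1552, 0.1466]
tool_rot: [-3.141, 0.0, 1.805]
force: [-0.0, -0.2, -4.1]
grip_width: 0.0105
finger_force: 68.8
```

```bash
python3 - <<'E'
from h import *
s=bot.observe();print(s['clock'],s['position'],s['tool_rot'],s['force'],s['moment'],s['grip_width'],s['finger_force'])
a=snap('wrist','w6'); im=a['image']; hsv=cv2.cvtColor(im,cv2.COLOR_RGB2HSV)
m=((hsv[...,0]>5)&(hsv[...,0]<22)&(hsv[...,1]>170)).astype(np.uint8)
n,l,st,c=cv2.connectedComponentsWithStats(m)
o=[c[i] for i in range(1,n) if st[i,4]>60]; print(np.round(o,1))
# expected hook px with lid origin at TCP +.003 z
yaw=s['tool_rot'][2]-np.pi/2; R=np.array([[np.cos(yaw),-np.sin(yaw)],[np.sin(yaw),np.cos(yaw)]])
H=[(-.037,0),(.037,0),(0,.047),(0,-.047)]
print(proj(a,[list(s['position'][:2]+R@h)+[s['position'][2]+.003+.022] for h in H]).round(1))
b=load('w1');print('cam rel', -a['R'].T@a['t']-s['position'])
E
```

```text
8.85 [0.53540586 0.15520889 0.14661917] [-3.14134880e+00  3.34344799e-04  1.80454533e+00] [-0.03692705 -0.22135197 -4.06153187] [ 0.03186439  0.03029417 -0.02171298] 0.010480572574581695 68.83223176002502
[[319.1 174.2]
 [252.4 257.6]
 [386.2 257.3]
 [319.4 327.5]]
[[250.2 257.1]
 [387.  257.1]
 [318.5 172.1]
 [318.7 327.6]]
cam rel [-0.0178629   0.07734898  0.16398904]
```

Lid held: 4.1 N, about 0.42 kg, centred on the TCP to about 1 mm. Before moving I'll check how robust the box fit is.

```bash
python3 - <<'E'
from h import *
a=load('w1'); hsv=cv2.cvtColor(a['image'],cv2.COLOR_RGB2HSV)
for S,V in((110,0),(140,0),(170,0),(140,60)):
  m=(hsv[...,0]>95)&(hsv[...,0]<130)&(hsv[...,1]>S)&(hsv[...,2]>V); m[:,:270]=0;m[:,400:]=0;m[230:]=0
  m=cv2.morphologyEx(m.astype(np.uint8),cv2.MORPH_CLOSE,np.ones((3,3)))
  for g in(.03,.045): print(S,V,g,rectfit(a,m,(.521,-.176,.18),.075,.085,.055,g))
# per-side line fits
k=max(cv2.findContours(m,0,cv2.CHAIN_APPROX_NONE)[0],key=cv2.contourArea)[:,0]
P=np.array([ray(a,u,v,.055)[:2] for u,v in k]); p=np.array([.521,-.1756]);y=.174
q=(P-p)@np.array([[np.cos(y),-np.sin(y)],[np.sin(y),np.cos(y)]])
for ax in(0,1):
  for s in(-1,1):
    h=[.075,.085]; i=(abs(q[:,ax]*s-h[ax])<.006)&(abs(q[:,1-ax])>.03)&(abs(q[:,1-ax])<h[1-ax]-.006)
    print(ax,s,i.sum(),np.polyfit(q[i,1-ax],q[i,ax],1).round(4))
E
```

```text
110 0 0.03 (array([ 0.52119799, -0.17585899,  0.17578134,  0.9853992 ]), np.float64(0.0004636167865735655), np.int64(229))
110 0 0.045 (array([ 0.52122712, -0.17591851,  0.17534417,  0.98445004]), np.float64(0.00047348697535208947), np.int64(158))
140 0 0.03 (array([ 0.52096237, -0.17558873,  0.17386281,  0.98103883]), np.float64(0.0004787619983866886), np.int64(227))
140 0 0.045 (array([ 0.5209809 , -0.175755  ,  0.17457658,  0.98064908]), np.float64(0.0004405411402145964), np.int64(156))
170 0 0.03 (array([ 0.52123026, -0.17557847,  0.17545705,  0.97262299]), np.float64(0.0006603444516595254), np.int64(225))
170 0 0.045 (array([ 0.52127408, -0.1755917 ,  0.17594394,  0.97321856]), np.float64(0.0006943127090877438), np.int64(155))
140 60 0.03 (array([ 0.52096237, -0.17558873,  0.17386281,  0.98103883]), np.float64(0.0004787619983866886), np.int64(227))
140 60 0.045 (array([ 0.5209809 , -0.175755  ,  0.17457658,  0.98064908]), np.float64(0.0004405411402145964), np.int64(156))
0 -1 59 [ 0.0002 -0.0737]
0 1 58 [-0.0007  0.0737]
1 -1 43 [-0.004  -0.0833]
1 1 49 [0.0003 0.0834]
```

Emit:
arm_command --commands '[[[-1,-15,0],0,1],[[-1,-30,0],-0.01,1],[[-1,-35,0],-0.01,1],[[-2,-35,0],-0.01,1],[[-2,-35,0],-0.01,1],[[-2,-35,0],-0.01,1],[[-2,-35,0],-0.008,1],[[-1,-35,0],0,1],[[-1,-35,0],0,1],[[-1,-26,0],0,1],[[-1,-15,0],0,1],[[0,0,0],0,1],[[0,0,0],0,1],[[0,0,0],0,1]]'

```text
clock: 10.3
position: [0.5207, -0.1741, 0.1467]
tool_rot: [-3.141, -0.001, 1.748]
force: [-0.1, 0.4, -4.3]
grip_width: 0.0105
finger_force: 68.6
```

```bash
python3 - <<'E'
from h import *
for i in range(1):
  s=bot.observe();print(s['clock'],s['position'],s['tool_rot'],s['qpos'])
a=snap('wrist','w7'); im=a['image']; hsv=cv2.cvtColor(im,cv2.COLOR_RGB2HSV)
s=bot.observe();print(s['position'],s['tool_rot'])
m=((hsv[...,0]>5)&(hsv[...,0]<22)&(hsv[...,1]>150)).astype(np.uint8)
n,l,st,c=cv2.connectedComponentsWithStats(m); print([(c[i].round(1).tolist(),int(st[i,4])) for i in range(1,n) if st[i,4]>25])
im=255*(im/255.)**.6
cv2.imwrite('pics/w7c.png',im.astype(np.uint8)[:,:,::-1])
E
```

```text
10.3 [ 0.52070563 -0.17409573  0.1466935 ] [-3.14139937e+00 -6.73117846e-04  1.74841265e+00] [ 0.65403998  0.54050708 -0.60573038  1.84019989  0.38855529  0.88174087
  0.04102266]
[ 0.52074906 -0.17420041  0.14677373] [-3.14145408e+00 -4.46491842e-04  1.74843567e+00]
[([319.5, 77.6], 663), ([319.3, 174.3], 842), ([252.4, 257.4], 740), ([386.3, 257.2], 740), ([319.4, 327.4], 631)]
```

View pics/w7c.png

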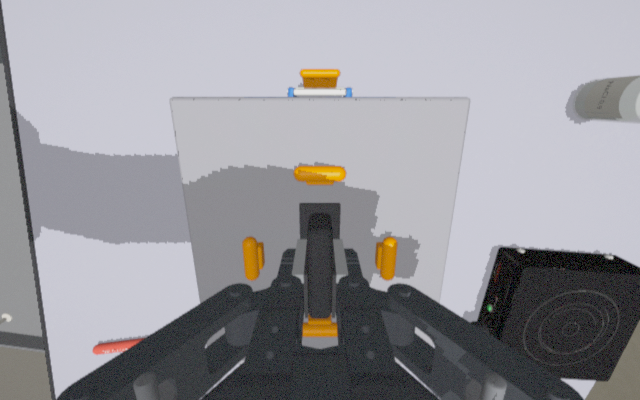

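The lid is centred over the box; its edge middle (320,98) lines up with the hinge lug centre (319,92). Next I'll lower it with a 1 mm correction.

Emit:
arm_command --commands '[[[0.4,-1,-10],-0.002,1],[[0,0,-20],0,1],[[0,0,-20],0,1],[[0,0,-20],0,1],[[0,0,-10],0,1],[[0,0,-8],0,1],[[0,0,0],0,1],[[0,0,0],0,1]]'

```text
clock: 11.15
position: [0.5214, -0.1764, 0.0593]
tool_rot: [3.141, 0.0, 1.745]
force: [-0.3, -0.3, -3.8]
grip_width: 0.0106
finger_force: 68.6
```

Emit:
arm_command --commands '[[[0,0,-2],0,1],[[0,0,-2],0,1],[[0,0,-2],0,1],[[0,0,-2],0,1],[[0,0,0],0,1]]'

```text
clock: 11.65
position: [0.521, -0.1764, 0.0507]
tool_rot: [-3.141, -0.0, 1.745]
force: [-0.1, -0.8, -2.8]
grip_width: 0.0107
finger_force: 68.6
```

Emit:
arm_command --commands '[[[0,1,0],0,1],[[0,0,-1],0,1],[[0,0,-1],0,1],[[0,0,0],0,1]]'

```text
clock: 12.05
position: [0.521, -0.1754, 0.0488]
tool_rot: [-3.141, -0.0, 1.745]
force: [-0.2, 0.0, -3.4]
grip_width: 0.0102
finger_force: 68.6
```

Emit:
arm_command --commands '[[[0,0,-1],0,1],[[0,0,-1],0,1],[[0,0,0],0,1]]'

```text
clock: 12.35
position: [0.521, -0.1754, 0.0467]
tool_rot: [-3.141, -0.0, 1.745]
force: [-0.4, 0.3, -2.7]
grip_width: 0.0106
finger_force: 68.6
```

Emit:
arm_command --commands '[[[0,0,-1],0,1],[[0,0,-1],0,1],[[0,0,0],0,1]]'

```text
clock: 12.65
position: [0.521, -0.1754, 0.0447]
tool_rot: [-3.141, -0.0, 1.745]
force: [-0.1, 0.2, -4.3]
grip_width: 0.0105
finger_force: 68.6
```

Emit:
arm_command --commands '[[[0,0,-1],0,1],[[0,0,-0.5],0,1],[[0,0,0],0,1]]'

```text
clock: 12.95
position: [0.521, -0.1754, 0.0433]
tool_rot: [-3.141, -0.0, 1.745]
force: [-0.4, -0.3, -4.0]
grip_width: 0.0103
finger_force: 68.6
```

Emit:
arm_command --commands '[[[0,0,-0.5],0,1],[[0,0,-0.5],0,1],[[0,0,0],0,1]]'

```text
clock: 13.25
position: [0.5211, -0.1754, 0.0423]
tool_rot: [-3.142, -0.0, 1.745]
force: [0.4, 0.5, -4.0]
grip_width: 0.0107
finger_force: 68.7
```

Emit:
arm_command --commands '[[[0,0,-0.5],0,1],[[0,0,0],0,1]]'

```text
clock: 13.45
position: [0.5211, -0.1755, 0.0423]
tool_rot: [3.142, 0.0, 1.745]
force: [-3.6, 0.9, 5.9]
grip_width: 0.0103
finger_force: 70.0
```

The lid touched down at TCP z 0.0423, as expected for a seated lid. I'll release, rise, shut the fingers, and meanwhile estimate the clip angles from w1.

Emit:
arm_command --commands '[[[0,0,0],0,0.29],[[0,0,0],0,0.29],[[0,0,0],0,0.29],[[0,0,10],0,0.29],[[0,0,20],0,0.29],[[0,0,25],0,0.29],[[0,0,25],0,1],[[0,0,0],0,1],[[0,0,0],0,1]]' --newtons 40

```text
clock: 14.35
position: [0.5213, -0.1756, 0.1226]
tool_rot: [3.141, 0.001, 1.745]
force: [-0.2, 0.1, -0.4]
grip_width: -0.0
finger_force: 0.0
```

```bash
cat >> h.py <<'E'
C=np.array([.521,-.176]); Y=.1745; EX=np.array([np.cos(Y),np.sin(Y)]); EY=np.array([-EX[1],EX[0]])
HG={'front':(C-.081*EX,EX),'back':(C+.081*EX,-EX),'left':(C+.091*EY,-EY),'right':(C-.091*EY,EY)}
def pt(n,u,h): c,i=HG[n]; return np.r_[c+u*i,.0625+h]   # u inward of hinge, h above it (m)
def tab(n,th,r=.0294): return pt(n,r*np.cos(th+.555),r*np.sin(th+.555))
def blobs(a):
    hsv=cv2.cvtColor(a['image'],cv2.COLOR_RGB2HSV); m=((hsv[...,0]>5)&(hsv[...,0]<24)&(hsv[...,1]>140)).astype(np.uint8)
    n,l,st,c=cv2.connectedComponentsWithStats(m); return [(c[i].round(1).tolist(),st[i].tolist()) for i in range(1,n) if st[i,4]>20]
E
python3 - <<'E'
from h import *
for b in blobs(load('w1')): print(b)
a=load('w1')
for n in HG: print(n,[(t,proj(a,[tab(n,t)]).round(1)[0].tolist()) for t in(1.4,1.6,1.8,2.0,2.2,2.4)])
s=bot.observe();print(s['clock'],s['position'],s['tool_rot'],s['force'],s['grip_width'])
b=snap('wrist','w8'); print(blobs(b))
for x,y in((-.037,0),(.037,0),(0,.047),(0,-.047)): print(proj(b,[np.r_[C+x*EX+y*EY,.045+.022]]).round(1))
for n in HG: print(n,[(t,proj(b,[tab(n,t)]).round(1)[0].tolist()) for t in(1.6,1.8,2.0,2.2,2.4)])
E
```

```text
([339.5, 73.2], [331, 69, 19, 9, 132])
([278.5, 138.6], [276, 131, 6, 17, 97])
([396.9, 141.9], [395, 134, 5, 17, 55])
([334.4, 201.2], [327, 200, 15, 4, 50])
([202.4, 358.3], [196, 355, 13, 7, 60])
front [(1.4, [278.4, 138.6]), (1.6, [275.3, 138.3]), (1.8, [272.8, 138.0]), (2.0, [270.9, 137.6]), (2.2, [269.8, 137.2]), (2.4, [269.3, 136.8])]
back [(1.4, [394.6, 142.0]), (1.6, [397.4, 141.9]), (1.8, [399.7, 141.7]), (2.0, [401.2, 141.4]), (2.2, [402.0, 141.0]), (2.4, [402.1, 140.6])]
left [(1.4, [339.8, 70.3]), (1.6, [339.9, 66.7]), (1.8, [339.9, 63.6]), (2.0, [339.8, 61.3]), (2.2, [339.7, 59.8]), (2.4, [339.5, 59.1])]
right [(1.4, [333.8, 201.3]), (1.6, [333.5, 203.7]), (1.8, [333.3, 205.5]), (2.0, [333.1, 206.6]), (2.2, [332.9, 207.1]), (2.4, [332.7, 206.9])]
14.35 [ 0.52125063 -0.17564583  0.12258837] [3.14068832e+00 7.63215768e-04 1.74452395e+00] [-0.19175619  0.09906788 -0.41620907] -2.8552077378925655e-05
[([318.5, 71.5], [296, 62, 46, 22, 837]), ([319.1, 149.2], [303, 143, 34, 14, 362]), ([274.0, 206.8], [268, 192, 14, 31, 332]), ([364.4, 206.8], [358, 192, 14, 31, 329]), ([190.0, 216.4], [185, 199, 11, 36, 236]), ([450.6, 214.9], [447, 198, 8, 36, 147])]
[[272.5 206.8]]
[[364.4 206.7]]
[[318.3 148.2]]
[[318.6 258.4]]
front [(1.6, [186.9, 216.2]), (1.8, [183.0, 214.4]), (2.0, [180.8, 212.2]), (2.2, [180.3, 209.8]), (2.4, [181.4, 207.4])]
back [(1.6, [449.7, 215.8]), (1.8, [453.7, 214.0]), (2.0, [455.9, 211.8]), (2.2, [456.4, 209.4]), (2.4, [455.3, 207.0])]
left [(1.6, [318.0, 56.4]), (1.8, [318.0, 49.4]), (2.0, [318.0, 44.2]), (2.2, [318.0, 41.1]), (2.4, [318.0, 40.0])]
right [(1.6, [318.7, 332.7]), (1.8, [318.7, 333.7]), (2.0, [318.7, 333.2]), (2.2, [318.7, 331.3]), (2.4, [318.7, 328.2])]
```

The hooks match the seated-lid prediction to about 1 px, and the clips stand near 1.5 to 1.85 rad. Left clip: go outside its tab, down, then lead it inward along the arc.

Emit:
arm_command --commands '[[[-5,33,0],0,1],[[-6,32,0],0,1],[[-6,32,0],0,1],[[-6,32,0],0,1],[[0,0,-18],0,1],[[0,0,-18],0,1],[[0,0,-18],0,1],[[0,0,-17],0,1],[[0,0,0],0,1],[[0.8,-4.5,0],0,1],[[0.8,-4.5,0],0,1],[[1,-5.9,3],0,1]]'

```text
clock: 15.6
position: [0.5009, -0.0619, 0.0544]
tool_rot: [3.141, 0.0, 1.745]
force: [0.1, 0.7, -0.0]
grip_width: -0.0001
finger_force: 0.0
```

Emit:
arm_command --commands '[[[1,-5.9,3],0,1],[[1.4,-7.9,2],0,1],[[1,-5.9,0],0,1],[[1.4,-7.9,-3],0,1],[[0,0,0],0,1]]'

```text
clock: 16.1
position: [0.5055, -0.0903, 0.0555]
tool_rot: [-3.141, 0.0, 1.743]
force: [-0.2, 0.4, -0.1]
grip_width: -0.0001
finger_force: 0.0
```

```bash
python3 - <<'E'
from h import *
s=bot.observe();print(s['clock'],s['position'],s['tool_rot'],s['force'])
b=snap('wrist','w9'); print(blobs(b))
print([(t,proj(b,[tab('left',t)]).round(1)[0].tolist()) for t in(.2,.4,.6,.8,1,1.2,1.5)])
E
```

```text
16.1 [ 0.50547186 -0.09026602  0.0554844 ] [-3.14127154e+00  2.93474881e-04  1.74327513e+00] [-0.16522252  0.38174778 -0.08838484]
[([336.9, 246.0], [333, 243, 9, 7, 60]), ([302.1, 246.3], [298, 244, 9, 6, 48])]
[(0.2, [319.5, 287.3]), (0.4, [319.4, 284.6]), (0.6, [319.4, 279.5]), (0.8, [319.4, 272.1]), (1, [319.4, 262.7]), (1.2, [319.3, 251.8]), (1.5, [319.3, 234.0])]
```

```bash
python3 - <<'E'
from h import *
a=load('w4'); p=np.array([.53685,.15615,.1642]); y=1.8046-np.pi/2; d=np.array([-np.sin(y),np.cos(y),0]);e=np.array([np.cos(y),np.sin(y),0])
for o in(0,.01,.02,.025,.03,.035,.04,.05): print(o,'rows',[proj(a,[p+d*w+[0,0,o]])[0,1].round(1) for w in(-.011,0,.011)],'cols half 14.5',(proj(a,[p+e*.0145+[0,0,o]])-proj(a,[p+[0,0,o]]))[0,0].round(1))
g=cv2.cvtColor(a['image'],cv2.COLOR_RGB2GRAY)
for r in range(226,300,6): print(r,g[r,290:350:4])
b=load('w9'); g=cv2.cvtColor(b['image'],cv2.COLOR_RGB2GRAY)
for r in range(200,300,6): print(r,g[r,286:354:4])
E
```

```text
0 rows [np.float64(252.5), np.float64(236.7), np.float64(220.4)] cols half 14.5 23.3
0.01 rows [np.float64(260.6), np.float64(244.2), np.float64(227.0)] cols half 14.5 24.6
0.02 rows [np.float64(269.8), np.float64(252.5), np.float64(234.5)] cols half 14.5 26.0
0.025 rows [np.float64(274.7), np.float64(257.0), np.float64(238.6)] cols half 14.5 26.8
0.03 rows [np.float64(280.0), np.float64(261.9), np.float64(242.9)] cols half 14.5 27.6
0.035 rows [np.float64(285.6), np.float64(267.0), np.float64(247.6)] cols half 14.5 28.5
0.04 rows [np.float64(291.5), np.float64(272.5), np.float64(252.5)] cols half 14.5 29.5
0.05 rows [np.float64(304.7), np.float64(284.6), np.float64(263.5)] cols half 14.5 31.6
226 [ 81  82  80  80  82  81  81  80  82  81  84 138 139 138 139]
232 [ 81  81  78  81  80  81  79  81  81 131 139 139 138 138 139]
238 [ 81  81  82  78  79  76  76 118 127 128 128 138 138 138 138]
244 [ 84  86  84  84 125  62  60  10  19  61  61 136 137 136 126]
250 [157 153   9  13  38  59  60  17  21  60  61  23  22  29 156]
256 [158  13  14  15  58  60  60  10  19  60  59  23   9   9  36]
2
[... 792 characters left out ...]
138 136 138 138 138 138 137]
242 [ 29 121 135 132 121 119  61  63   6  28  65  62 119 119 136 138 102]
248 [ 81 129 149  77  69  68  66  62  19  23  63  63  73  69  86 148 105]
254 [ 83 128  17  10  17  54  62  65  13  20  62  64  21  15  13  54 107]
260 [ 85 130  17  21  18  59  64  64   2  16  63  65  41  19  18  19 109]
266 [ 85 101  10  13  16  65  63  65  10  15  65  64  60  16   6  15 107]
272 [85 28  7 19 14 61 63 64 14 19 62 64 61 16  7 17 73]
278 [ 82  19  19  15  13  13  26 112  31  32 106  17  19  19  17  23  17]
284 [12 16 25 28 26 19 19 21 33 31 23 14 16 30 30 17 20]
290 [15 11 21 16 15 18 21 15 33 30 12 17 15 16 16 18 13]
296 [19 19 18 20 17 16 17  9 32 33 16 15 23 17 19 18 18]
```

The fingertip offset of 27 mm fits the tip edge at row 240, and the tab is under way. Now I'll rise, go over the clip, and press down.

Emit:
arm_command --commands '[[[0,0,7],0,1],[[0,0,7],0,1],[[1.7,-9.9,0],0,1],[[1.7,-9.8,0],0,1],[[0,0,0],0,1]]'

```text
clock: 16.65
position: [0.5089, -0.1106, 0.0697]
tool_rot: [-3.141, 0.001, 1.743]
force: [1.1, -0.6, 0.3]
grip_width: -0.0002
finger_force: 0.0
```

```bash
python3 - <<'E'
from h import *
s=bot.observe();p=s['position'];print(s['clock'],p,s['force'])
i=HG['left'];print('u,h',(p[:2]-i[0])@i[1],p[2]+.027-.0625,'lat',(p[:2]-i[0])@EX)
b=snap('wrist','w10'); print(blobs(b))
print([(t,proj(b,[tab('left',t)]).round(1)[0].tolist()) for t in(.2,.4,.6,.8,1,1.2,1.5)])
g=cv2.cvtColor(b['image'],cv2.COLOR_RGB2GRAY)
for r in range(130,290,8): print(r,g[r,270:372:6])
E
```

```text
16.65 [ 0.50891901 -0.11062848  0.06974868] [ 1.07165064 -0.55514168  0.2650945 ]
u,h 0.02452379700612545 0.034248680654724306 lat -0.0005479960572977359
[([320.0, 222.1], [296, 202, 49, 43, 1760]), ([184.9, 317.2], [178, 313, 13, 10, 28]), ([467.1, 323.1], [453, 312, 26, 21, 138])]
[(0.2, [319.6, 241.7]), (0.4, [319.6, 237.7]), (0.6, [319.5, 231.6]), (0.8, [319.5, 223.4]), (1, [319.5, 213.7]), (1.2, [319.4, 202.9]), (1.5, [319.4, 186.0])]
130 [163 163 164 164 163 164 164 163 163 162 164 162 163 163 164 164 163]
138 [163 164 163 164 164 164 163 162 162 163 163 162 163 162 162 162 163]
146 [163 163 145 161 146 162 163 162 163 162 163 164 163 164 163 164 163]
154 [ 99  98 101 100 102  99  98  99 106 142  98 163 164 163 162 162 163]
162 [ 99 100 100  96  97 100  99  99  97  99  97 162 162 162 164 164 162]
170 [100  99  98  97  96  99  98  99  99  99  98 142 162 163 162 163 164]
178 [ 98 100  99  98  99 100  98  99  99 100  98  97  98 163 144 163 141]
186 [24 27 26 23 22 27 27 24 25 22 29 26 28 27 23 28 21]
194 [ 27  32  37  76 125 127 125 126 126 125 125 127 127 130  68  71  34]
202 [ 40  38  50  34 148  95  85  84  83  86  86  88 142 195  72  76  69]
210 [ 81  85  83  85 147  82  82  84  83  86  85  82 140 137  84 141 141]
218 [ 86  83  84  86 148  83  84  84  81  85  84  82 117 138  86 126 143]
226 [ 85  84  82  86 149  84  83  84  83  85  84  83 105 138  85  84  83]
234 [ 84  83  85  84 148  77  73  75  73  77  74  74  89 140  83  85  84]
242 [ 82  84  84  83 147  91  88  62   5  63  60  88  84 140  82  83  82]
250 [ 86  84  82  83 145  20  38  63  14  62  64  16  28 142  84  83  80]
258 [ 85  85  84  86  22  19  60  63  12  61  64  20  25 137  81  81 143]
266 [ 86  83  84  82  19  21  59  63  14  60  61  22  16  28  82 115 143]
274 [ 82  82  82  79  15  16  72  77  13  72  72  23   8  21  81 141 140]
282 [ 84  81  83  17  24  20  16  15  30  94  13  17  16  12  31 126 140]
```

Emit:
arm_command --commands '[[[-0.3,1.5,0],0,1],[[0,0,-5],0,1],[[0,0,-5],0,1],[[0,0,-2],0,1],[[0,0,0],0,1]]'

```text
clock: 17.2
position: [0.5086, -0.1071, 0.0576]
tool_rot: [-3.141, 0.0, 1.745]
force: [-0.8, -1.2, 4.6]
grip_width: 0.0
finger_force: 2.6
```

Emit:
arm_command --commands '[[[0,0,-2],0,1],[[0,0,-2],0,1],[[0,0,0],0,1]]'

```text
clock: 17.5
position: [0.5089, -0.1074, 0.0539]
tool_rot: [3.141, 0.001, 1.745]
force: [-0.3, -2.6, 8.6]
grip_width: 0.0001
finger_force: 4.4
```

Emit:
arm_command --commands '[[[0,0,-1],0,1],[[0,0,-1],0,1],[[0,0,0],0,1]]'

```text
clock: 17.8
position: [0.5091, -0.1075, 0.052]
tool_rot: [3.141, 0.001, 1.745]
force: [0.2, -3.7, 10.7]
grip_width: 0.0002
finger_force: 5.0
```

Emit:
arm_command --commands '[[[0,0,-1],0,1],[[0,0,0],0,1]]'

```text
clock: 18.0
position: [0.5091, -0.1075, 0.0511]
tool_rot: [3.141, 0.001, 1.745]
force: [-0.4, -4.1, 10.4]
grip_width: 0.0001
finger_force: 5.1
```

Emit:
arm_command --commands '[[[0,0,-1],0,1],[[0,0,0],0,1]]'

```text
clock: 18.2
position: [0.509, -0.1073, 0.0499]
tool_rot: [3.141, 0.001, 1.745]
force: [0.7, -1.9, 7.2]
grip_width: 0.0002
finger_force: 3.5
```

Emit:
arm_command --commands '[[[0,0,-1],0,1],[[0,0,0],0,1]]'

```text
clock: 18.4
position: [0.509, -0.1074, 0.0489]
tool_rot: [3.141, 0.001, 1.745]
force: [1.3, -4.2, 7.6]
grip_width: -0.0001
finger_force: 4.0
```

The force dropped from 10.4 to 7.2 N, which suggests the clip snapped. I'll lift and check from the image.

Emit:
arm_command --commands '[[[0,0,10],0,1],[[0,0,15],0,1],[[0,0,30],0,1],[[0,0,20],0,1],[[0,0,0],0,1]]'

```text
clock: 18.9
position: [0.5099, -0.1072, 0.1271]
tool_rot: [3.138, 0.002, 1.745]
force: [-0.3, 0.4, -0.3]
grip_width: -0.0005
finger_force: 0.0
```

```bash
python3 - <<'E'
from h import *
s=bot.observe();p=s['position'];print(s['clock'],p,s['force'],s['tool_rot'])
b=snap('wrist','w11'); print(blobs(b))
print([(t,proj(b,[tab('left',t)]).round(1)[0].tolist()) for t in(0,.1,.2,.3,.4,.6)])
for x,y in((-.037,0),(.037,0),(0,.047),(0,-.047)): print(proj(b,[np.r_[C+x*EX+y*EY,.045+.022]]).round(1))
im=b['image']; print([im[r,319].tolist() for r in range(185,250,3)])
E
```

```text
18.9 [ 0.50985336 -0.10717836  0.12710631] [-0.27177685  0.44484413 -0.34671036] [3.13792625e+00 1.54895962e-03 1.74465295e+00]
[([317.6, 200.1], [301, 184, 35, 33, 1066]), ([318.3, 231.1], [304, 226, 30, 11, 263]), ([277.8, 277.7], [272, 266, 13, 26, 253]), ([359.2, 277.4], [353, 266, 12, 25, 234]), ([204.8, 288.5], [199, 271, 18, 37, 220]), ([433.4, 286.3], [422, 270, 18, 37, 181]), ([319.6, 322.2], [315, 318, 11, 9, 89])]
[(0, [317.4, 213.6]), (0.1, [317.4, 212.7]), (0.2, [317.4, 211.5]), (0.3, [317.4, 209.8]), (0.4, [317.4, 207.8]), (0.6, [317.3, 202.6])]
[[276.3 278.1]]
[[359.  277.8]]
[[317.6 229.9]]
[[317.9 320.9]]
[[150, 77, 4], [152, 80, 9], [151, 79, 0], [153, 81, 9], [151, 80, 1], [151, 81, 0], [153, 82, 10], [152, 81, 2], [140, 71, 0], [142, 72, 0], [141, 72, 11], [137, 135, 128], [138, 139, 132], [144, 144, 138], [119, 57, 3], [153, 79, 1], [146, 72, 0], [128, 73, 41], [54, 53, 58], [16, 17, 13], [12, 6, 13], [19, 15, 10]]
```

The left tab end is at row 217, matching home. Next the right clip (same tool yaw).

Emit:
arm_command --commands '[[[5.7,-33,0],0,1],[[5.7,-33,0],0,1],[[5.8,-33,0],0,1],[[5.8,-33,0],0,1],[[5.8,-33,0],0,1],[[5.7,-33,0],0,1],[[0,0,-19],0,1],[[0,0,-19],0,1],[[0,0,-19],0,1],[[0,0,-18],0,1],[[0,0,0],0,1],[[0,0,0],0,1]]'

```text
clock: 20.15
position: [0.543, -0.3048, 0.049]
tool_rot: [-3.141, -0.001, 1.745]
force: [0.2, 0.0, 0.7]
grip_width: 0.0005
finger_force: 0.0
```

```bash
python3 - <<'E'
from h import *
s=bot.observe();p=s['position'];print(s['clock'],p,s['force'],s['tool_rot'],s['qpos'])
i=HG['right'];print('u,h',(p[:2]-i[0])@i[1],p[2]+.023-.0625,'lat',(p[:2]-i[0])@EX)
E
```

```text
20.15 [ 0.54296536 -0.30478188  0.04895773] [0.18349133 0.01922744 0.70467652] [-3.14103332e+00 -6.90246821e-04  1.74500716e+00] [ 0.7623437   0.7675591  -0.52370688  1.70136674  0.49950425  0.81013707
  0.18258767]
u,h -0.03963965828219166 0.009457727083168 lat -0.00072677996171369
```

Emit:
arm_command --commands '[[[-0.8,4.5,1],0,1],[[-0.8,4.5,2],0,1],[[-1,5.9,3],0,1],[[-1,5.9,3],0,1],[[-1.4,7.9,2],0,1],[[-1,5.9,0],0,1],[[-1.4,7.9,-3],0,1],[[0,0,0],0,1]]'

```text
clock: 20.95
position: [0.5355, -0.2612, 0.0565]
tool_rot: [-3.141, -0.001, 1.746]
force: [-0.4, 1.0, -0.3]
grip_width: 0.0
finger_force: 0.0
```

Emit:
arm_command --commands '[[[0,0,7],0,1],[[0,0,7],0,1],[[-1.6,9.1,0],0,1],[[-1.6,9.1,0],0,1],[[0,0,-5],0,1],[[0,0,-5],0,1],[[0,0,0],0,1]]'

```text
clock: 21.65
position: [0.5323, -0.2443, 0.06]
tool_rot: [-3.141, -0.001, 1.745]
force: [0.0, -0.3, 1.9]
grip_width: 0.0001
finger_force: 0.9
```

```bash
python3 - <<'E'
from h import *
s=bot.observe();p=s['position'];print(s['clock'],p,s['force'],s['tool_rot'])
i=HG['right'];print('u,h',(p[:2]-i[0])@i[1],p[2]+.023-.0625,'lat',(p[:2]-i[0])@EX)
E
```

```text
21.65 [ 0.53225869 -0.24432485  0.06002165] [ 0.0092417  -0.31540293  1.91427797] [-3.14089012e+00 -5.15792938e-04  1.74487487e+00]
u,h 0.02175808299107485 0.020521646951685013 lat -0.0007745562722221304
```

Emit:
arm_command --commands '[[[0,0,-2],0,1],[[0,0,-2],0,1],[[0,0,-2],0,1],[[0,0,0],0,1]]'

```text
clock: 22.05
position: [0.5327, -0.2442, 0.0549]
tool_rot: [3.141, -0.0, 1.745]
force: [-0.9, 1.9, 7.4]
grip_width: 0.0004
finger_force: 3.8
```

Emit:
arm_command --commands '[[[0,0,-1],0,1],[[0,0,-1],0,1],[[0,0,0],0,1]]'

```text
clock: 22.35
position: [0.5329, -0.2442, 0.0531]
tool_rot: [3.141, -0.0, 1.745]
force: [-0.5, 3.4, 8.6]
grip_width: -0.0002
finger_force: 4.2
```

Emit:
arm_command --commands '[[[0,0,-1],0,1],[[0,0,0],0,1]]'

```text
clock: 22.55
position: [0.5328, -0.2444, 0.052]
tool_rot: [3.141, 0.0, 1.745]
force: [-0.0, 1.4, 6.5]
grip_width: 0.0002
finger_force: 2.6
```

Emit:
arm_command --commands '[[[0,0,-1],0,1],[[0,0,0],0,1]]'

```text
clock: 22.75
position: [0.5328, -0.2443, 0.051]
tool_rot: [3.141, -0.0, 1.745]
force: [0.5, 2.7, 6.5]
grip_width: -0.0001
finger_force: 3.1
```

Emit:
arm_command --commands '[[[0,0,-1],0,1],[[0,0,-1],0,1],[[0,0,0],0,1]]'

```text
clock: 23.05
position: [0.5328, -0.2443, 0.049]
tool_rot: [3.141, -0.0, 1.745]
force: [0.0, 3.6, 7.4]
grip_width: -0.0
finger_force: 3.9
```

Emit:
arm_command --commands '[[[0,0,10],0,1],[[0,0,15],0,1],[[0,0,30],0,1],[[0,0,20],0,1],[[0,0,0],0,1]]'

```text
clock: 23.55
position: [0.5338, -0.2451, 0.1275]
tool_rot: [3.138, 0.003, 1.744]
force: [-0.3, -0.7, -0.3]
grip_width: 0.0001
finger_force: 0.0
```

```bash
python3 - <<'E'
from h import *
s=bot.observe();p=s['position'];print(s['clock'],p,s['force'],s['qpos'])
b=snap('wrist','w12'); print(blobs(b))
print([(t,proj(b,[tab('right',t)]).round(1)[0].tolist()) for t in(0,.1,.2,.3,.4,.6)])
for n in('front','back'):
  i=HG[n]; print(n,(i[0]-.040*i[1]-p[:2])*1000)
E
```

```text
23.55 [ 0.53383028 -0.24505485  0.12752031] [-0.29020299 -0.65421426 -0.27496553] [ 0.73347902  0.6165478  -0.58371441  1.75945302  0.42406043  0.88927663
  0.1370874 ]
[([317.7, 8.1], [297, 0, 43, 17, 694]), ([318.4, 46.8], [300, 40, 37, 16, 490]), ([177.8, 117.0], [172, 96, 13, 43, 305]), ([461.2, 116.2], [457, 96, 10, 42, 195]), ([269.5, 115.5], [263, 98, 15, 36, 405]), ([367.3, 115.5], [360, 98, 15, 36, 418]), ([318.5, 175.8], [303, 169, 32, 13, 337]), ([318.6, 211.6], [301, 200, 36, 25, 793])]
[(0, [317.8, 203.9]), (0.1, [317.9, 206.9]), (0.2, [317.9, 210.3]), (0.3, [317.9, 213.8]), (0.4, [317.9, 217.5]), (0.6, [317.9, 225.2])]
front [-131.99271335   48.04734275]
back [106.33214636  90.06235487]
```

The right tab end is at row 200, which is home. Next the back clip, turning the tool by a quarter turn on the way.

Emit:
arm_command --commands '[[[10,8,0],-0.143,1],[[10,8,0],-0.143,1],[[10,8,0],-0.143,1],[[10,8,0],-0.143,1],[[10,8,0],-0.143,1],[[10,8,0],-0.143,1],[[10,8,0],-0.143,1],[[10,8,0],-0.143,1],[[10,8,0],-0.143,1],[[10,8,0],-0.143,1],[[7.5,9.3,0],-0.141,1],[[0,0,0],0,1],[[0,0,-18],0,1],[[0,0,-18],0,1],[[0,0,-18],0,1],[[0,0,-19],0,1],[[0,0,0],0,1],[[0,0,0],0,1]]'

```text
clock: 25.4
position: [0.6396, -0.1556, 0.0511]
tool_rot: [-3.141, 0.001, 0.176]
force: [1.1, -0.3, -0.3]
grip_width: 0.0001
finger_force: 0.0
```

```bash
python3 - <<'E'
from h import *
s=bot.observe();p=s['position'];print(s['clock'],p,s['force'],s['tool_rot'],s['qpos'])
i=HG['back'];print('u,h',(p[:2]-i[0])@i[1],p[2]+.023-.0625,'lat',(p[:2]-i[0])@EY)
E
```

```text
25.4 [ 0.63957434 -0.15560625  0.05111556] [ 1.09423438 -0.2761634  -0.29096714] [-3.14137616e+00  6.24423704e-04  1.75804282e-01] [ 0.25436758  0.76227302 -0.16487726  1.61171444  0.16157794  0.78164242
 -1.37564457]
u,h -0.0393142792965317 0.011615564461092825 lat -0.0005023293934878354
```

Emit:
arm_command --commands '[[[-4.4,-0.8,0.5],0,1],[[-4.4,-0.8,1],0,1],[[-5.8,-1,2.5],0,1],[[-5.8,-1,2.5],0,1],[[-7.8,-1.4,2],0,1],[[-5.8,-1,0],0,1],[[-7.8,-1.4,-3],0,1],[[0,0,0],0,1]]'

```text
clock: 26.2
position: [0.5968, -0.1629, 0.0559]
tool_rot: [-3.141, 0.001, 0.173]
force: [-0.5, -0.2, 0.7]
grip_width: 0.0001
finger_force: 0.0
```

Emit:
arm_command --commands '[[[0,0,7],0,1],[[0,0,7],0,1],[[-9,-1.6,0],0,1],[[-9,-1.6,0],0,1],[[0,0,-5],0,1],[[0,0,-5],0,1],[[0,0,0],0,1]]'

```text
clock: 26.9
position: [0.5799, -0.1658, 0.0596]
tool_rot: [-3.141, 0.001, 0.174]
force: [-0.2, -1.6, 3.4]
grip_width: -0.0001
finger_force: 1.6
```

```bash
python3 - <<'E'
from h import *
s=bot.observe();p=s['position'];print(s['clock'],p,s['force'],s['tool_rot'])
i=HG['back'];print('u,h',(p[:2]-i[0])@i[1],p[2]+.023-.0625,'lat',(p[:2]-i[0])@EY)
E
```

```text
26.9 [ 0.57989893 -0.16575613  0.05955764] [-0.16003117 -1.55803381  3.41045053] [-3.14133618e+00  9.20278110e-04  1.73708081e-01]
u,h 0.021217045819689362 0.02005763565392546 lat -0.0001374824739945388
```

Emit:
arm_command --commands '[[[0,0,-2],0,1],[[0,0,-2],0,1],[[0,0,-1],0,1],[[0,0,0],0,1]]'

```text
clock: 27.3
position: [0.5803, -0.1657, 0.0554]
tool_rot: [-3.142, 0.0, 0.174]
force: [-2.9, -1.5, 7.6]
grip_width: 0.0002
finger_force: 3.9
```

Emit:
arm_command --commands '[[[0,0,-1],0,1],[[0,0,0],0,1]]'

```text
clock: 27.5
position: [0.5803, -0.1658, 0.0545]
tool_rot: [3.141, 0.0, 0.174]
force: [-3.8, -0.1, 8.6]
grip_width: 0.0002
finger_force: 4.3
```

Emit:
arm_command --commands '[[[0,0,-1],0,1],[[0,0,0],0,1]]'

```text
clock: 27.7
position: [0.5803, -0.1657, 0.0535]
tool_rot: [3.142, 0.0, 0.174]
force: [-3.1, -0.1, 8.5]
grip_width: -0.0004
finger_force: 4.5
```

Emit:
arm_command --commands '[[[0,0,-1],0,1],[[0,0,0],0,1]]'

```text
clock: 27.9
position: [0.5804, -0.1657, 0.0526]
tool_rot: [3.141, -0.0, 0.174]
force: [-2.8, -0.4, 9.1]
grip_width: 0.0005
finger_force: 4.8
```

Emit:
arm_command --commands '[[[0,0,-1],0,1],[[0,0,0],0,1]]'

```text
clock: 28.1
position: [0.5803, -0.1658, 0.0516]
tool_rot: [3.141, 0.0, 0.174]
force: [-3.8, 0.4, 9.5]
grip_width: 0.0002
finger_force: 4.9
```

Emit:
arm_command --commands '[[[0,0,-1],0,1],[[0,0,0],0,1]]'

```text
clock: 28.3
position: [0.5805, -0.1657, 0.0505]
tool_rot: [3.141, -0.0, 0.174]
force: [-0.8, -0.9, 6.6]
grip_width: -0.0003
finger_force: 3.2
```

Emit:
arm_command --commands '[[[0,0,-1],0,1],[[0,0,0],0,1]]'

```text
clock: 28.5
position: [0.5803, -0.1658, 0.0494]
tool_rot: [3.141, 0.0, 0.174]
force: [-2.9, -0.6, 8.2]
grip_width: -0.0001
finger_force: 3.7
```

Emit:
arm_command --commands '[[[0,0,-1],0,1],[[0,0,0],0,1]]'

```text
clock: 28.7
position: [0.5803, -0.1658, 0.0485]
tool_rot: [3.141, -0.0, 0.174]
force: [-3.0, -1.0, 8.4]
grip_width: -0.0002
finger_force: 4.1
```

The back clip snapped (9.5 → 6.6 N). Next the front clip.

Emit:
arm_command --commands '[[[0,0,10],0,1],[[0,0,25],0,1],[[0,0,25],0,1],[[0,0,15],0,1],[[-29.7,-5.2,0],0,1],[[-29.7,-5.2,0],0,1],[[-29.7,-5.2,0],0,1],[[-29.7,-5.2,0],0,1],[[-29.7,-5.2,0],0,1],[[-30,-5.2,0],0,1],[[0,0,0],0,1],[[0,0,-18],0,1],[[0,0,-18],0,1],[[0,0,-18],0,1],[[0,0,-18],0,1],[[0,0,0],0,1],[[0,0,0],0,1]]'

```text
clock: 30.4
position: [0.4018, -0.1967, 0.0516]
tool_rot: [-3.141, 0.0, 0.174]
force: [0.4, 0.7, 0.5]
grip_width: 0.0002
finger_force: 0.0
```

```bash
python3 - <<'E'
from h import *
s=bot.observe();p=s['position'];print(s['clock'],p,s['force'],s['tool_rot'],s['qpos'])
i=HG['front'];print('u,h',(p[:2]-i[0])@i[1],p[2]+.023-.0625,'lat',(p[:2]-i[0])@EY)
E
```

```text
30.4 [ 0.40184101 -0.19672639  0.05162762] [0.40243938 0.68852321 0.47183514] [-3.14121730e+00  3.97879506e-04  1.74057356e-01] [ 0.44985363  0.51904049 -0.16262481  2.17143634  0.18016205  0.46384255
 -1.24991422]
u,h -0.03994780881632409 0.01212762111425271 lat 0.00027625109681218976
```

Emit:
arm_command --commands '[[[4.4,0.8,0.5],0,1],[[4.4,0.8,1],0,1],[[5.8,1,2.5],0,1],[[5.8,1,2.5],0,1],[[7.8,1.4,2],0,1],[[5.8,1,0],0,1],[[7.8,1.4,-3],0,1],[[0,0,0],0,1]]'

```text
clock: 31.2
position: [0.4446, -0.1891, 0.0565]
tool_rot: [-3.141, -0.0, 0.175]
force: [0.2, -0.5, -0.1]
grip_width: -0.0001
finger_force: 0.0
```

Emit:
arm_command --commands '[[[0,0,7],0,1],[[0,0,7],0,1],[[9.5,1.7,0],0,1],[[9,1.6,0],0,1],[[0,0,-5],0,1],[[0,0,-5],0,1],[[0,0,0],0,1]]'

```text
clock: 31.9
position: [0.4616, -0.1861, 0.06]
tool_rot: [-3.141, 0.001, 0.174]
force: [-0.1, -0.2, 2.7]
grip_width: -0.0004
finger_force: 1.0
```

Emit:
arm_command --commands '[[[0,0,-2],0,1],[[0,0,-2],0,1],[[0,0,-1],0,1],[[0,0,0],0,1]]'

```text
clock: 32.3
position: [0.4625, -0.1862, 0.0561]
tool_rot: [3.141, -0.001, 0.174]
force: [2.6, 2.0, 7.4]
grip_width: 0.0004
finger_force: 3.4
```

Emit:
arm_command --commands '[[[0,0,-1],0,1],[[0,0,0],0,1]]'

```text
clock: 32.5
position: [0.4627, -0.1863, 0.0552]
tool_rot: [3.141, -0.002, 0.174]
force: [2.8, 1.5, 8.3]
grip_width: 0.0
finger_force: 3.8
```

Emit:
arm_command --commands '[[[0,0,-1],0,1],[[0,0,0],0,1]]'

```text
clock: 32.7
position: [0.4628, -0.1863, 0.0542]
tool_rot: [3.141, -0.002, 0.174]
force: [3.6, 0.2, 8.8]
grip_width: 0.0003
finger_force: 4.1
```

Emit:
arm_command --commands '[[[0,0,-1],0,1],[[0,0,0],0,1]]'

```text
clock: 32.9
position: [0.4629, -0.1863, 0.0533]
tool_rot: [3.141, -0.002, 0.174]
force: [3.7, 2.0, 8.3]
grip_width: 0.0003
finger_force: 4.3
```

Emit:
arm_command --commands '[[[0,0,-1],0,1],[[0,0,0],0,1]]'

```text
clock: 33.1
position: [0.4625, -0.1863, 0.0521]
tool_rot: [3.141, -0.001, 0.174]
force: [1.8, 0.6, 4.9]
grip_width: -0.0004
finger_force: 2.7
```

Emit:
arm_command --commands '[[[0,0,-1],0,1],[[0,0,0],0,1]]'

```text
clock: 33.3
position: [0.4625, -0.1864, 0.0511]
tool_rot: [3.141, -0.001, 0.174]
force: [1.8, 0.1, 5.8]
grip_width: -0.0001
finger_force: 3.0
```

Emit:
arm_command --commands '[[[0,0,-1],0,1],[[0,0,0],0,1]]'

```text
clock: 33.5
position: [0.4626, -0.1863, 0.0501]
tool_rot: [3.141, -0.001, 0.174]
force: [2.3, 0.6, 7.4]
grip_width: -0.0
finger_force: 3.5
```

The front clip snapped too (8.3 → 4.9 N). I'll lift clear and check all four.

Emit:
arm_command --commands '[[[0,0,10],0,1],[[0,0,25],0,1],[[0,0,35],0,1],[[-10,0,40],0,1],[[-15,0,40],0,1],[[-15,0,40],0,1],[[-10,0,30],0,1],[[0,0,0],0,1],[[0,0,0],0,1]]'

```text
clock: 34.4
position: [0.4117, -0.1863, 0.2704]
tool_rot: [3.141, -0.001, 0.173]
force: [-0.2, -0.8, -0.8]
grip_width: -0.0001
finger_force: 0.0
```

```bash
python3 - <<'E'
from h import *
s=bot.observe();p=s['position'];print(s['clock'],p,s['force'])
b=snap('wrist','w13'); print(blobs(b))
for n in HG: print(n,[(t,proj(b,[tab(n,t)]).round(1)[0].tolist()) for t in(0,.1,.2)])
for x,y in((-.037,0),(.037,0),(0,.047),(0,-.047)): print(proj(b,[np.r_[C+x*EX+y*EY,.045+.022]]).round(1))
q=proj(b,[np.r_[C,.06]])[0].astype(int); x0=max(q[0]-130,0);y0=max(q[1]-100,0)
cv2.imwrite('pics/fin.png',cv2.resize(b['image'][y0:y0+200,x0:x0+260],None,fx=3,fy=3,interpolation=cv2.INTER_CUBIC)[:,:,::-1])
E
```

```text
34.4 [ 0.41169144 -0.18633169  0.27041605] [-0.23264118 -0.7595261  -0.81491074]
[([327.9, 11.2], [315, 0, 26, 23, 538]), ([327.5, 41.2], [317, 37, 22, 10, 186]), ([262.6, 75.8], [252, 63, 21, 26, 468]), ([392.0, 75.5], [382, 63, 21, 26, 464]), ([287.4, 75.9], [284, 65, 9, 23, 160]), ([366.7, 76.2], [362, 65, 9, 23, 159]), ([327.0, 108.5], [317, 105, 21, 8, 128]), ([326.9, 132.8], [316, 124, 23, 19, 397]), ([631.4, 221.1], [622, 210, 18, 24, 323]), ([558.0, 250.6], [544, 240, 29, 23, 395]), ([583.3, 299.5], [569, 293, 29, 13, 217])]
front [(0, [326.7, 126.2]), (0.1, [326.7, 127.8]), (0.2, [326.7, 129.6])]
back [(0, [327.3, 19.6]), (0.1, [327.4, 17.2]), (0.2, [327.4, 14.6])]
left [(0, [269.0, 75.8]), (0.1, [267.1, 75.6]), (0.2, [265.1, 75.4])]
right [(0, [384.9, 75.6]), (0.1, [386.9, 75.4]), (0.2, [389.0, 75.3])]
[[326.5 109.5]]
[[326.9  41.4]]
[[286.7  76.6]]
[[366.7  76.5]]
```

View pics/fin.png

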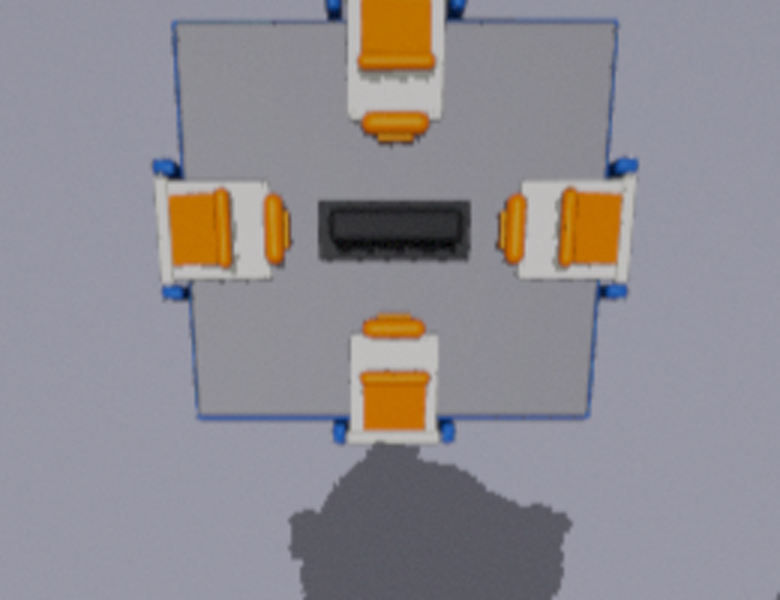

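The picture shows the lid square on the box. All four clip edges lie under their hooks (crop (395,120), (275,230), (513,230) and (394,330)), and the robot is clear. I'll hand it in.

```bash
python3 -c "
from workcell import ticket
print(ticket.job_done())"
```

```text
the job is handed in; nothing more can be done
None
```

The grey lid is seated square on the blue box and all four clips are snapped home, each with at most about 11 N of press force, and the job was handed in at about 34 s on the robot clock.

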